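Give three mixed-up canister lids back to their own canisters

ROBOT

A 6-joint arm with a two-finger parallel gripper is mounted at the origin on a cart in front of the work surface, level with it; the furniture and walls round the work are solid. World frame = base frame: x ahead of the robot, y to its left, z up, the work surface at z = 0. Lengths are in m, angles in rad, forces in N, time in s.
With the tool pointing down it reaches from about 0.3 to 0.825 m from the base axis. Payload 5.4 kg.
Tool frame: the origin (TCP) lies at the very end of the fingers, on their centre line; the grasp point (between the pads) lies 19 mm behind it; z points along the fingers, y is the line along which they close (so a half turn about z gives the same grasp; the last joint's range is limited). The gripper opens to 92 mm and grips with 3 to 60 N. Pads are 20 mm wide; open, the fingers measure 128 mm over their backs; the gripper's body (75 mm by 189 mm) begins 69 mm behind the grasp point.
Start: joints at [0.963, 0.158, 1.597, -0, 1.386, -0.21], TCP at [0.223, 0.53, 0.215] pointing down, gripper open.
Joint ranges: [-2.91, 2.91], [-0.94, 2.29], [0.18, 2.7], [-1.29, 4.43], [0.17, 2.64], [-3, 3]. Speed limits (rad/s): [2.57, 2.57, 3.14, 3.14, 3.14, 3.14].

INTERFACE

Orientations are given as a rotation vector (axis times angle).
In Python, from workcell import bot gives the robot as it stands. Calls block until the motion is done:
- bot.goto(position, orientation): joint-space move of the TCP to a pose.
- bot.line_to(position, rot=None, max_speed=0.15): straight line of the TCP; rot=None keeps the orientation; max_speed is the mean speed in m/s.
- bot.set_joints(angles): joint-space move.
- bot.set_gripper(opening, newtons=None): opening from 0.0 (shut) to 1.0 (fully open); newtons is the grip in N (None keeps the last); returns when the fingers have stopped.
- bot.hold(seconds).
- bot.inverse_kinematics(position, orientation): joint angles nearest the present ones, or None.
- bot.read_camera(name): name is "scene" or "top" or "wrist"; returns a dict with "pixels" (420x560x3 uint8, blue, green, red), "fx", "fy", "cx", "cy" (pixels), "R" (3x3) and "t" (3): a world point X has camera coordinates R X + t. Camera axes: x right, y down, z forward; pixel columns grow to the right and rows downward; lengths in m; the calibration is good to about 2 mm. The wrist camera is an equidistant fisheye: a pixel r from the principal point sees the ray r / f radians off the axis. A picture is of the moment at which its call begins. There is no depth.
A pose or a line that the arm cannot do raises bot.MotionError and nothing moves.
- bot.job_done(): hands the job in; it is judged then, once.
Readings, each from a call of its own:
- bot.current_clock(): time.
- bot.current_joints(): joint angles.
- bot.current_joint_vel(): joint speeds.
- bot.current_effort(): joint torques, N m.
- bot.current_ee_pos(): TCP position.
- bot.current_tool_rot(): TCP orientation.
- bot.current_contact_force(): force on the tool from outside, world axes, zero at the start.
- bot.current_ft_torque(): the same for the moment, N m.
- bot.current_opening(): opening from 0.0 (shut) to 1.0 (fully open).
- bot.current_grip_force(): force on a finger pad.
Only numpy, scipy, OpenCV 4.12 (cv2) and the standard library are available. Lean on these libraries where they do the work, as an engineer would, in place of code of your own. Each camera call takes 0.05 s, during which the arm holds its last target. There are 200 camera calls.

TASK

The lids of the three colour-coded canisters of tacks, rivets and eyelets have been mixed up: each sits on a canister of another colour. Swap them round so that every canister is closed by the lid of its own colour, plug fully down in the mouth; park one lid on the empty cork pad on the way and leave the pad empty again at the end. Leave the canisters standing where they are, and do not disturb the awl, the spool or the tape.

Things in the scene. Friction and masses are not known exactly. Their poses are not given: they have to be found in the camera images.
- red_canister: brick-red painted round steel canister of steel tacks, 82 mm across, with a shoulder narrowing to a neck 69 mm across, rim at 64 mm; about 0.85 kg, free to slide; open mouth 62 mm wide, empty for at least 25 mm below the rim. Origin: centre of its underside, on the bench (z = 0); z up
- yellow_canister: mustard-yellow painted round steel canister of copper rivets, 82 mm across, with a shoulder narrowing to a neck 69 mm across, rim at 64 mm; about 0.85 kg, free to slide; open mouth 62 mm wide, empty for at least 25 mm below the rim. Origin: centre of its underside, on the bench (z = 0); z up
- blue_canister: slate-blue painted round steel canister of brass eyelets, 82 mm across, with a shoulder narrowing to a neck 69 mm across, rim at 64 mm; about 0.85 kg, free to slide; open mouth 62 mm wide, empty for at least 25 mm below the rim. Origin: centre of its underside, on the bench (z = 0); z up
- red_lid: brick-red lid, 50 to 100 g: disc 71 mm across, 5 mm thick, pale wooden knob on top (26 mm across, 28 mm high), black tapered plug below (12 mm deep, 39 mm across at its foot, 52 mm at the disc). Origin: centre of the plug's foot; z up; disc top at +17 mm, knob top at +45 mm. Seated, its origin is 52 mm above the canister's underside. Fits every canister; starts on one of another colour
- yellow_lid: mustard-yellow lid, 50 to 100 g: disc 71 mm across, 5 mm thick, pale wooden knob on top (26 mm across, 28 mm high), black tapered plug below (12 mm deep, 39 mm across at its foot, 52 mm at the disc). Origin: centre of the plug's foot; z up; disc top at +17 mm, knob top at +45 mm. Seated, its origin is 52 mm above the canister's underside. Fits every canister; starts on one of another colour
- blue_lid: slate-blue lid, 50 to 100 g: disc 71 mm across, 5 mm thick, pale wooden knob on top (26 mm across, 28 mm high), black tapered plug below (12 mm deep, 39 mm across at its foot, 52 mm at the disc). Origin: centre of the plug's foot; z up; disc top at +17 mm, knob top at +45 mm. Seated, its origin is 52 mm above the canister's underside. Fits every canister; starts on one of another colour
- cork_pad: the only free place for a lid: square cork pad, 96 x 96 x 6 mm, lying fixed on the bench with nothing on it. Origin: centre of its underside; its top is 6 mm above; a lid parked on it stands on its plug, origin 6 mm above the bench
- awl: stitching awl with a turned wooden handle, 127 x 27 x 28 mm, lying on the bench: a bystander. Origin: under its middle, blade towards its x
- spool: wooden spool of pink thread, 33 mm across, 40 mm high, standing on the bench: a bystander. Origin: centre of its underside
- tape: rolled yellow measuring tape, 53 mm across, 16 mm high, lying flat on the bench: a bystander. Origin: centre of its underside
Mind the look-alikes: they are no part of the job. Leave any pink look-alike of the blue_lid alone.

How it is judged:
By the outcome, as a careful person would: the job done as asked, in the order asked, and still so for the second after the job is handed in, with the robot touching nothing.
It also fails if it takes over 102 s, if anything falls off the work surface, if the arm or the gripper's body presses on something with over 40 N, if the wrist force passes 120 N, or if a joint passes its speed limit or range.

## Working session

There is one attempt and no reset: what is moved stays moved. The work goes in short steps, each a Python script; the robot and the scene stay as the last script left them, time stands still between calls to the robot, and variables do not carry over. Pictures are saved under pics/ and viewed, at most 14 in all, crops included, and the job is handed in when it is done.

```bash
mkdir -p pics; python3 - <<'E'
from workcell import bot
import cv2,numpy as np
for n in("scene","top"):
    d=bot.read_camera(n);cv2.imwrite(f"pics/{n}0.png",d["pixels"])
    print(n,d["fx"],d["fy"],d["cx"],d["cy"],np.round(d["R"],3).tolist(),d["t"])
print(bot.current_clock(),bot.current_tool_rot())
E
```

```text
scene 447.28044679092733 447.28044679092733 287.0298934753814 204.96422242316595 [[-0.676, -0.737, -0.005], [-0.5, 0.463, -0.732], [0.541, -0.493, -0.681]] [0.23550382 0.4015844  0.50961224]
top 384.49542708356813 384.49542708356813 278.34457754583224 202.93770027361788 [[-0.005, -1.0, 0.001], [-0.992, 0.005, -0.128], [0.128, -0.002, -0.992]] [-0.18869128  0.52339972  0.85747005]
0.1 [-6.20665037e-01 -3.07896052e+00  2.42862661e-03]
```

View pics/top0.png

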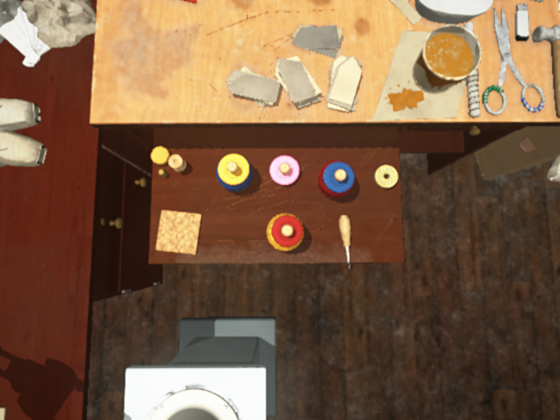

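View pics/scene0.png

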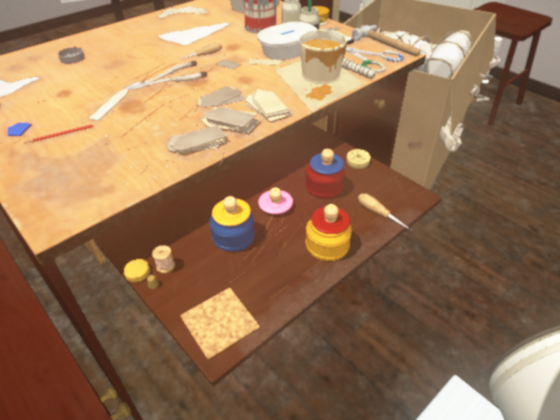

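The top view shows yellow lid on the blue canister (235,170), blue lid on red (340,178) and red lid on yellow (286,232). The pad is at (178,232), with a pink decoy lid at (285,170). In the scene view the same objects sit on a pulled-out drawer, partly overhung by the desk, whose corner is near top (93,123) / scene (42,240).

```bash
cat > h.py <<'E'
from workcell import bot
import cv2,numpy as np
def ray(d,u,v):
    R=np.array(d["R"]);c=-R.T@np.array(d["t"])
    r=R.T@np.array([(u-d["cx"])/d["fx"],(v-d["cy"])/d["fy"],1]);return c,r/np.linalg.norm(r)
def plane(d,uv,z):
    c,r=ray(d,*uv);return c+r*(z-c[2])/r[2]
def tri(d1,p1,d2,p2):
    c1,r1=ray(d1,*p1);c2,r2=ray(d2,*p2)
    s=np.linalg.lstsq(np.c_[r1,-r2],c2-c1,rcond=None)[0]
    a,b=c1+s[0]*r1,c2+s[1]*r2;return (a+b)/2,np.linalg.norm(a-b)
HUE={"red":[((0,130,80),(6,255,255)),((172,130,80),(180,255,255))],"yellow":[((20,140,110),(32,255,255))],
 "blue":[((100,90,50),(125,255,255))],"pink":[((145,50,120),(172,255,255))]}
def blob(d,col,at,r=24):
    """hull ellipse (centre, axes) of the colour near pixel 'at'"""
    hsv=cv2.cvtColor(d["pixels"],cv2.COLOR_BGR2HSV)
    m=sum(cv2.inRange(hsv,a,b) for a,b in HUE[col])
    w=np.zeros_like(m);cv2.circle(w,at,r,255,-1)
    m=cv2.morphologyEx(m&w,cv2.MORPH_OPEN,np.ones((2,2),np.uint8))
    cs=[c for c in cv2.findContours(m,0,2)[0] if cv2.contourArea(c)>15]
    if not cs: return None
    return cv2.fitEllipse(cv2.convexHull(np.vstack(cs)))
E
python3 - <<'E'
from h import *
T,S=bot.read_camera("top"),bot.read_camera("scene")
for col,a,b in(("yellow",(233,166),(231,213)),("blue",(337,176),(327,163)),("red",(286,230),(331,219)),("pink",(285,168),(276,202))):
    z=.069 if col!="pink" else .017
    e,f=blob(T,col,a,21),blob(S,col,b,24)
    print(col,np.round(e,1).tolist() if 0 else e,f)
    print("  top",plane(T,e[0],z).round(4),"scene",plane(S,f[0],z).round(4),"tri",tri(T,e[0],S,f[0]))
    print("  diam px->mm",e[1][1]/T["fx"]*(0.86+0.0)*1000)
for n,p in(("spool",(177,158)),("tape",(386,176)),("awl tip",(349,266)),("awl top",(345,216)),("pad",(178,232)),("yel",(159,154))): print(n,plane(T,p,.0).round(3))
print("desk corner",tri(T,(93,123),S,(42,240)))
print("shelf",[plane(T,p,0).round(3).tolist() for p in((152,263),(402,262),(400,150))])
hsv=cv2.cvtColor(T["pixels"],cv2.COLOR_BGR2HSV)
big=np.vstack([cv2.resize(T["pixels"][130:280,130:420],None,fx=2.7,fy=2,interpolation=2)[:, :783],cv2.resize(S["pixels"][140:280,180:460],None,fx=2.79,fy=2)[:, :783][:290]])
cv2.imwrite("pics/big.png",big);print(big.shape)
E
```

```text
yellow ((235.729736328125, 169.583984375), (26.14046287536621, 31.497642517089844), 3.205782890319824) ((231.74977111816406, 212.58558654785156), (25.970674514770508, 37.48141098022461), 82.69481658935547)
  top [ 0.594  -0.0958  0.069 ] scene [ 0.5938 -0.0872  0.069 ] tri (array([ 0.59777538, -0.09297133,  0.06160269]), np.float64(0.005798927697430324))
  diam px->mm 70.45070150810879
blue ((339.5424499511719, 177.74024963378906), (29.86586570739746, 30.664941787719727), 116.43384552001953) ((327.5942077636719, 163.8609161376953), (18.868993759155273, 30.97187614440918), 92.32898712158203)
  top [ 0.5742 -0.329   0.069 ] scene [ 0.5747 -0.3232  0.069 ] tri (array([ 0.57654772, -0.32839606,  0.06491298]), np.float64(0.003971320741958912))
  diam px->mm 68.5882017829751
red ((287.9194030761719, 231.66505432128906), (30.31477165222168, 30.56084632873535), 63.44124984741211) ((331.1378173828125, 220.07589721679688), (26.776283264160156, 38.55118942260742), 95.56359100341797)
  top [ 0.4539 -0.2121  0.069 ] scene [ 0.4555 -0.2075  0.069 ] tri (array([ 0.45565999, -0.21091367,  0.06621183]), np.float64(0.004009192149752559))
  diam px->mm 68.35537171941468
pink None ((276.26123046875, 202.2540283203125), (22.638551712036133, 33.288848876953125), 88.83074951171875)Traceback (most recent call last):
  File "<stdin>", line 7, in <module>
TypeError: 'NoneType' object is not subscriptable
```

```bash
python3 - <<'E'
from h import *
T,S=bot.read_camera("top"),bot.read_camera("scene")
def m(x): return np.round(x,4).tolist()
print("pink",m(plane(T,(285,170),.017)))
for n,p in(("spool",(177,158)),("tape",(386,176)),("awl tip",(349,266)),("awl end",(345,216)),("pad",(178,232)),("yel",(159,154))): print(n,m(plane(T,p,.0)))
print("desk corner",tri(T,(93,123),S,(42,240)))
print("shelf",[m(plane(T,p,0)) for p in((152,263),(402,262),(400,150))])
a=cv2.resize(T["pixels"][140:280,140:410],None,fx=2.9,fy=2.1,interpolation=2)
a=cv2.resize(T["pixels"][140:280,140:410],None,fx=2.1,fy=2.1,interpolation=2)
b=cv2.resize(S["pixels"][140:280,180:450],None,fx=2.1,fy=2.1,interpolation=2)
cv2.imwrite("pics/big.png",np.vstack([a,b]))
w=bot.read_camera("wrist");cv2.imwrite("pics/w0.png",w["pixels"]);print(w["fx"],w["cx"],w["cy"],m(w["R"]),m(-w["R"].T@w["t"]))
E
```

```text
pink [0.6038, -0.2077, 0.017]
spool [0.6386, 0.0554, 0.0]
tape [0.5914, -0.4533, 0.0]
awl tip [0.3761, -0.3572, 0.0]
awl end [0.4944, -0.351, 0.0]
pad [0.4582, 0.0479, 0.0]
yel [0.6488, 0.0997, 0.0]
desk corner (array([0.68260294, 0.20050729, 0.13526099]), np.float64(0.004649754129824293))
shelf [[0.3855, 0.1071, 0.0], [0.3847, -0.4826, 0.0], [0.656, -0.4902, 0.0]]
325.19226210127806 285.60327276927137 207.01982142225123 [[0.3876, 0.9218, -0.0003], [0.8876, -0.3731, 0.2702], [0.2489, -0.105, -0.9628]] [0.1514, 0.5602, 0.3841]
```

View pics/big.png

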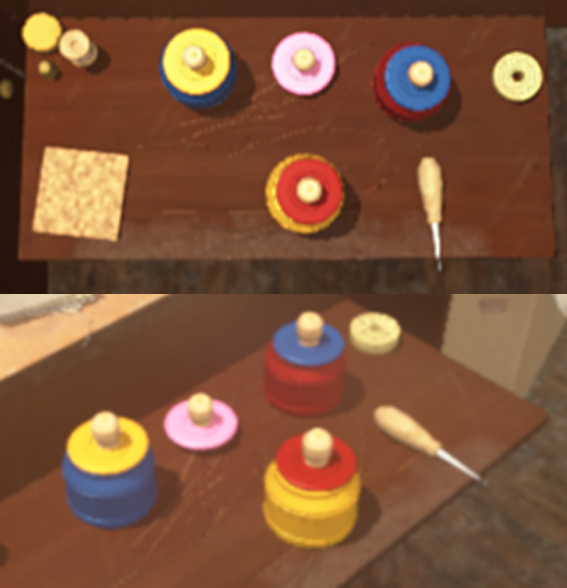

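View pics/w0.png

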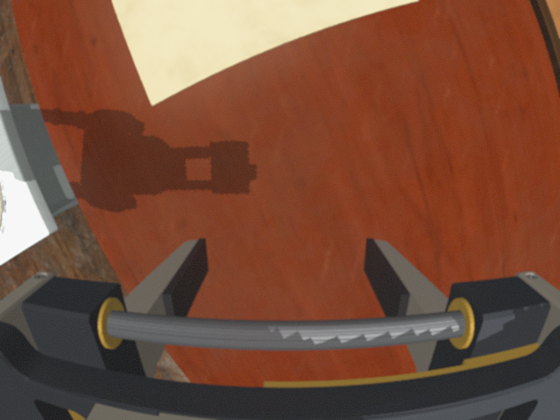

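The crops confirm the layout; the discs are clean circles. Wrist view shows the fingertips near (205,240) and (365,240), with open view between them. The desk edge is at x≈0.68, z≈0.135, so I will grip along y (narrow in x). I'll start moving, measuring each lid from hover with the wrist camera.

```bash
cat >> h.py <<'E'
ROT=[0,-np.pi,0]
def wray(d,u,v):
    R=np.array(d["R"]);c=-R.T@np.array(d["t"])
    x,y=(u-d["cx"])/d["fx"],(v-d["cy"])/d["fy"];th=np.hypot(x,y)
    k=np.sinc(th/np.pi);return c,R.T@np.array([x*k,y*k,np.cos(th)])
def wplane(d,uv,z):
    c,r=wray(d,*uv);return c+r*(z-c[2])/r[2]
def wpix(d,X):
    p=np.array(d["R"])@np.asarray(X)+d["t"];h=np.hypot(p[0],p[1]);th=np.arctan2(h,p[2])
    return int(d["cx"]+d["fx"]*th*p[0]/h),int(d["cy"]+d["fy"]*th*p[1]/h)
def wdisc(d,col,X,r=95):
    """disc outline cast to the plane at X[2]: circle centre and diameter"""
    hsv=cv2.cvtColor(d["pixels"],cv2.COLOR_BGR2HSV)
    m=sum(cv2.inRange(hsv,a,b) for a,b in HUE[col])
    w=np.zeros_like(m);cv2.circle(w,wpix(d,X),r,255,-1);m=cv2.morphologyEx(m&w,cv2.MORPH_OPEN,np.ones((3,3),np.uint8))
    c=max(cv2.findContours(m,0,2)[0],key=cv2.contourArea)
    P=np.array([wplane(d,q[0],X[2])[:2] for q in cv2.convexHull(c)],np.float32)
    o,rad=cv2.minEnclosingCircle(P*1000);e=cv2.fitEllipse(P*1000)
    return np.array(o)/1000,2*rad,np.array(e[0])/1000,e[1]
E
python3 - <<'E'
from h import *
bot.set_gripper(.55)
p=bot.current_ee_pos();bot.line_to([p[0],p[1],.27])
for col,x,y in(("yellow",.596,-.093),("red",.455,-.210),("blue",.575,-.327)):
    bot.goto([x,y,.2],ROT)
    bot.hold(.2);d=bot.read_camera("wrist");cv2.imwrite(f"pics/w_{col}.png",d["pixels"])
    print(col,bot.current_clock(),bot.current_ee_pos(),wpix(d,[x,y,.069]))
    try: print(wdisc(d,col,[x,y,.069]))
    except Exception as e: print(e)
E
```

```text
yellow 4.45 [ 0.59608113 -0.0925981   0.20007562] (284, 199)
(array([ 0.59655231, -0.08837496]), 70.51481628417969, array([ 0.59658978, -0.08864485]), (69.31971740722656, 70.18325805664062))
red 5.4583 [ 0.45582912 -0.20932932  0.19997543] (283, 198)
(array([ 0.4569892 , -0.20868486]), 69.2049789428711, array([ 0.45693677, -0.20873909]), (67.5108871459961, 69.01254272460938))
blue 6.4167 [ 0.5747065  -0.32623622  0.20070381] (283, 199)
(array([ 0.57706897, -0.32585696]), 69.17225646972656, array([ 0.57710406, -0.32580444]), (68.40715026855469, 68.8935546875))
```

View pics/w_yellow.png

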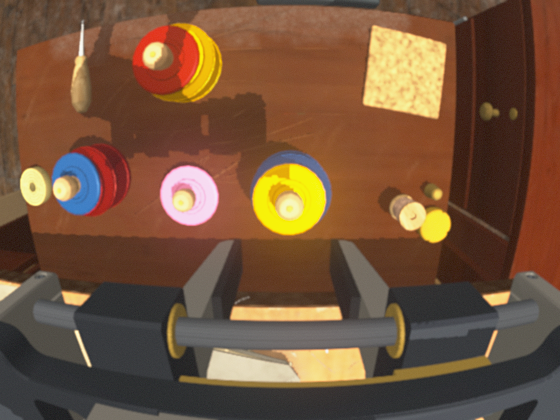

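The wrist view shows the yellow lid disc centred near (291,200), pad near (405,72) and pink decoy at (189,195). The measured diameters (69–70 mm) match the 71 mm disc. Next I park the blue lid on the pad.

```bash
cat >> h.py <<'E'
LID={"yellow":(.5966,-.0884),"red":(.4570,-.2087),"blue":(.5771,-.3258)}
PAD=(.458,.051)
def at(): return np.array(bot.current_ee_pos()).round(4).tolist()
def pick(x,y,z0,zup=.2):
    """grip a knob whose lid origin stands at height z0"""
    bot.goto([x,y,zup],ROT);bot.line_to([x,y,z0+.023],max_speed=.12)
    F=np.array(bot.current_contact_force()).round(1)
    bot.set_gripper(.1,25)
    print("grip",at(),F,"open",bot.current_opening(),"N",bot.current_grip_force())
    bot.line_to([x,y,z0+.055],max_speed=.06);bot.line_to([x,y,zup])
    print("lift open",bot.current_opening(),np.array(bot.current_contact_force()).round(1))
def place(x,y,z0,zup=.2):
    bot.goto([x,y,zup],ROT);bot.line_to([x,y,z0+.055],max_speed=.15);bot.line_to([x,y,z0+.0235],max_speed=.04)
    bot.hold(.2);print("down",at(),np.array(bot.current_contact_force()).round(1))
    bot.set_gripper(.55);bot.line_to([x,y,zup]);print("clock",bot.current_clock())
def wshot(name):
    bot.hold(.2);d=bot.read_camera("wrist");cv2.imwrite(f"pics/{name}.png",d["pixels"]);return d
E
python3 - <<'E'
from h import *
pick(*LID["blue"],.052)
place(*PAD,.006)
d=wshot("pad");print("parked",wdisc(d,"blue",[*PAD,.023]))
bot.goto([*LID["blue"],.2],ROT);wshot("redcan")
im=np.hstack([cv2.imread(f"pics/{n}.png")[60:300,160:480] for n in("pad","redcan")]);cv2.imwrite("pics/c1.png",im)
E
```

```text
grip [0.5773, -0.3259, 0.0754] [1.1 0.3 0.3] open 0.2600433085135886 N 25.000340009573847
lift open 0.26409969298289304 [-0.6  0.2 -1.1]
down [0.458, 0.051, 0.0294] [-0.4 -0.  -0.8]
clock 15.35
parked (array([0.45751743, 0.05189191]), 67.7449722290039, array([0.45752371, 0.05184253]), (66.9712142944336, 67.28885650634766))
```

View pics/c1.png

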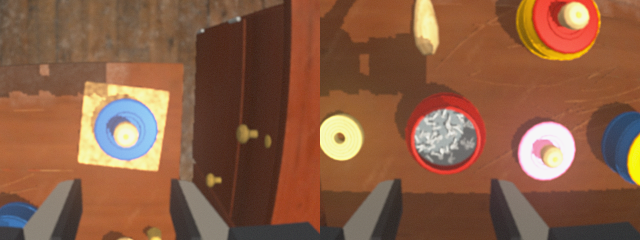

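Left: the blue lid sits flat inside the pad (crop (125,130)). Right: the open red canister, with its mouth around (447,137). Zooming in to fit the mouth.

```bash
cat >> h.py <<'E'
def mouth(d,X,col):
    """non-coloured hole inside the colour blob, cast to rim height"""
    hsv=cv2.cvtColor(d["pixels"],cv2.COLOR_BGR2HSV)
    m=sum(cv2.inRange(hsv,a,b) for a,b in HUE[col])
    w=np.zeros_like(m);u=wpix(d,[*X,.064]);cv2.circle(w,u,60,255,-1);m&=w
    c=max(cv2.findContours(m,0,2)[0],key=cv2.contourArea)
    f=cv2.drawContours(np.zeros_like(m),[cv2.convexHull(c)],-1,255,-1)
    hole=cv2.morphologyEx(f&~m,cv2.MORPH_OPEN,np.ones((5,5),np.uint8))
    h=cv2.convexHull(max(cv2.findContours(hole,0,2)[0],key=cv2.contourArea))
    fit=lambda q,z:[np.round(v,1).tolist() for v in cv2.fitEllipse(np.array([wplane(d,p[0],z)[:2]*1000 for p in q],np.float32))]
    g=d["pixels"].copy();cv2.drawContours(g,[h],-1,(0,255,0),1);cv2.drawContours(g,[cv2.convexHull(c)],-1,(255,0,255),1)
    g=cv2.resize(g[u[1]-60:u[1]+60,u[0]-60:u[0]+60],None,fx=4,fy=4,interpolation=2)
    return "hole@rim",fit(h,.064),"outer@rim",fit(cv2.convexHull(c),.064),g
E
python3 - <<'E'
from h import *
d=bot.read_camera("wrist")
r=mouth(d,LID["blue"],"red");print(r[:4]);cv2.imwrite("pics/m1.png",r[4])
E
```

```text
('hole@rim', [[577.2, -324.6], [57.2, 61.4], 177.8], 'outer@rim', [[573.8, -324.2], [78.5, 82.6], 96.3])
```

View pics/m1.png

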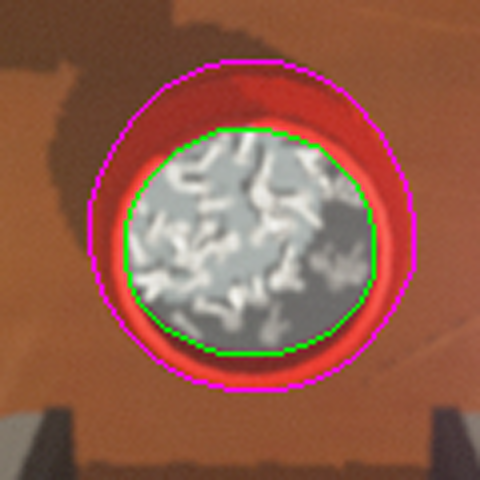

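The green hole contour matches the rim on the near side; on the far side about 5 mm of inner wall hides it, so the red canister centre is ≈(0.579,-0.3246). Now the red lid goes there.

```bash
python3 - <<'E'
from h import *
pick(*LID["red"],.052)
place(.579,-.3246,.052)
d=wshot("redon");print("red lid",wdisc(d,"red",[.579,-.3246,.069],60))
bot.goto([*LID["red"],.2],ROT);d=wshot("yelcan")
r=mouth(d,LID["red"],"yellow");print(r[:4])
a=cv2.imread("pics/redon.png");u=(284,199);a=cv2.resize(a[139:259,224:344],None,fx=3,fy=3)
cv2.imwrite("pics/m2.png",np.hstack([a,cv2.resize(r[4],(360,360))]))
E
```

```text
grip [0.4572, -0.2088, 0.0753] [ 0.6 -0.3 -0.4] open 0.26199367623772113 N 25.000392089769896
lift open 0.2606773527235056 [ 0.  -0.3 -0.5]
down [0.579, -0.3246, 0.0754] [-0.1 -0.6 -0.4]
clock 25.3833
red lid (array([ 0.57258069, -0.32439786]), 81.004638671875, array([ 0.57272565, -0.32391891]), (76.47598266601562, 80.7290267944336))
('hole@rim', [[453.7, -204.8], [58.1, 61.3], 170.1], 'outer@rim', [[450.1, -204.9], [78.4, 81.2], 94.6])
```

View pics/m2.png

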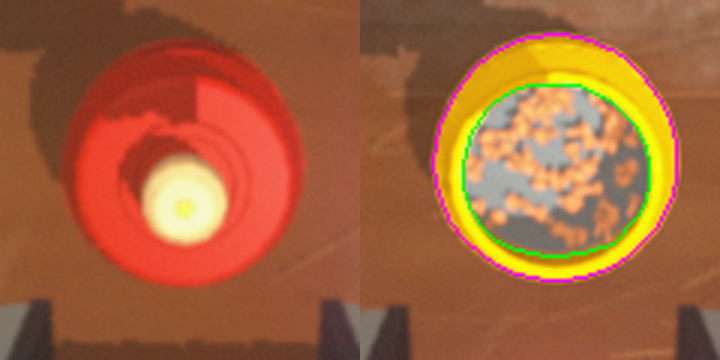

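Left: red lid flat on the red canister. Right: yellow mouth fitted, centre ≈(0.4557,-0.2048) after the wall correction. Next: yellow lid to yellow canister, then view the blue mouth.

```bash
python3 - <<'E'
from h import *
pick(*LID["yellow"],.052)
place(.4557,-.2048,.052)
d=wshot("yelon")
bot.goto([*LID["yellow"],.2],ROT);d=wshot("blucan")
r=mouth(d,LID["yellow"],"blue");print(r[:4])
a=cv2.imread("pics/yelon.png");a=cv2.resize(a[139:259,224:344],None,fx=3,fy=3)
cv2.imwrite("pics/m3.png",np.hstack([a,cv2.resize(r[4],(360,360))]))
E
```

```text
grip [0.5968, -0.0885, 0.0753] [0.2 0.6 0.4] open 0.26278161505829817 N 25.000326913713877
lift open 0.26125699954390824 [ 0.   0.6 -1.3]
down [0.4557, -0.2048, 0.0755] [ 0.4  0.5 -1.2]
clock 34.725
('hole@rim', [[594.1, -87.1], [59.2, 61.5], 177.9], 'outer@rim', [[590.5, -86.6], [75.8, 80.6], 91.8])
```

View pics/m3.png

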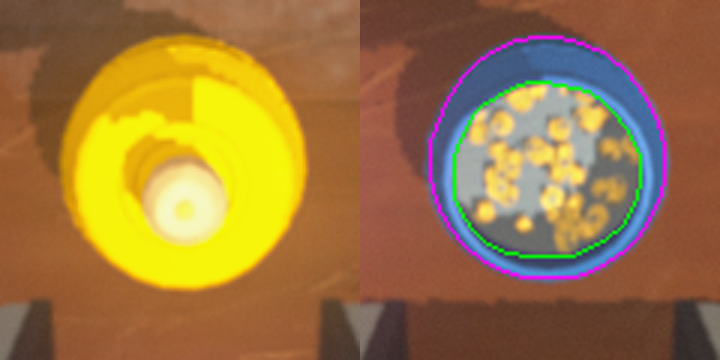

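Yellow lid is seated on yellow; the blue mouth's centre is ≈(0.5955,-0.0871). Last: blue lid from pad to blue canister, then a final check.

```bash
python3 - <<'E'
from h import *
pick(.458,.0515,.006)
place(.5955,-.0871,.052)
d=wshot("bluon")
bot.goto([.40,-.1,.33],ROT);bot.goto([.25,.25,.35],ROT);bot.hold(.3)
S=bot.read_camera("scene")["pixels"];T=bot.read_camera("top")["pixels"]
a=cv2.resize(d["pixels"][139:259,224:344],(280,280))
s=cv2.resize(S[130:370,120:440],(480,360));t=cv2.resize(T[140:280,140:410],(480,240))
c=np.zeros((600,760,3),np.uint8);c[:360,:480]=s;c[360:,:480]=t;c[:280,480:]=a
cv2.imwrite("pics/fin.png",c);print(bot.current_clock())
E
```

```text
grip [0.4582, 0.0515, 0.0292] [-1.2 -0.7 -1.2] open 0.26188470902576183 N 25.000231596641243
lift open 0.2617817932002225 [ 0.3  0.1 -1. ]
down [0.5956, -0.0871, 0.0755] [ 0.5  0.7 -0.1]
clock 44.8917
47.9
```

View pics/fin.png

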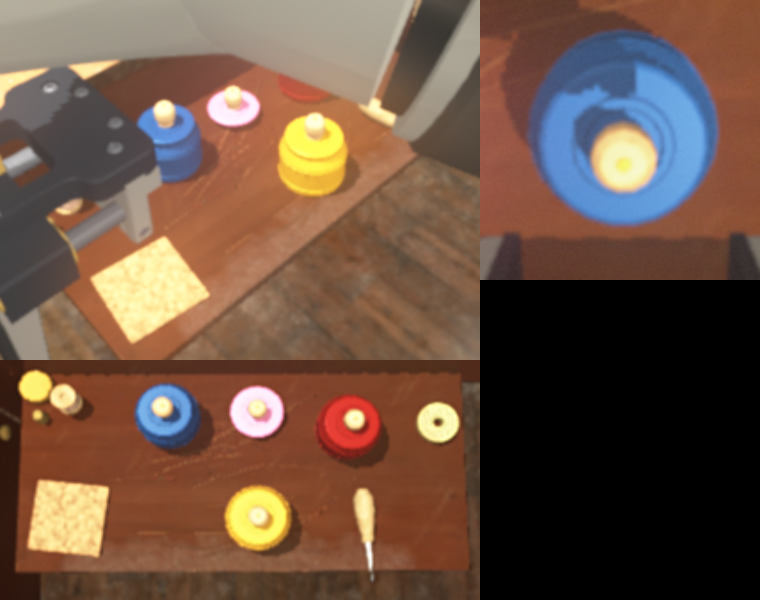

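The final view shows blue (168,415), red (349,427) and yellow (258,517) each with their own lid sitting flat. The pad is empty and the bystanders haven't moved.

```bash
python3 -c "
from workcell import bot
print(bot.job_done())"
```

```text
the job is handed in; nothing more can be done
None
```

Each canister is closed by the lid of its own colour, the cork pad is empty, the awl, spool, tape and pink look-alike look undisturbed in the final pictures, and I handed the job in at about 48 s.

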